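Get the peg puller out from under the pegs

TASK

The steel peg puller lies at the bottom of the grey caddy, under three pegs that lie across its rims. First lay all three pegs flat and side by side on the cork mat, then lift the puller out and lay it flat in the wide bay of the steel tray, and finally lay each peg back across the caddy in the very place it came from. Leave the glass jar on the mat and the multi-tool in the tray where they are.

Things in the scene. Friction and masses are not known exactly. Their poses are not given: they have to be found in the camera images.
- caddy: Grey plastic open box, fixed: 140 mm along its x, 240 mm along y, 55 mm high; walls and floor 6 mm thick, well 128 by 228 mm. Origin under its centre at bench level, z up. Its open lid slopes down to the bench on the +x side, reaching 212 mm from the origin. The three pegs lie across it along its x, at about y = -65, 0 and +65 mm, in any order.
- mat: Thin cork mat fixed to the bench, 210 mm along its x, 240 mm along its y, 3 mm thick. Origin under its centre at bench level. The jar stands near its -y edge (about y = -98 mm, x within 70 mm of the middle); the rest is free for the pegs.
- tray: Dark steel tray fixed to the bench, floor 3 mm thick, walls 4 mm thick and 30 mm high. Origin at bench level under the centre of its wide bay (111 mm along x by 212 mm along y inside), which is empty. Beyond a divider at +x is a narrow bay with the multi-tool.
- y_peg: Aluminium Y-section tent peg, 180 mm long along its x, 18 mm wide, 16 mm high, no large head. Origin under the middle of its length, z up. Starts lying across the caddy's two long rims (underside 55 mm above the bench). (Others like it lie on the bench and stand in a can: not used.)
- orange_peg: Orange plastic tent peg with a hook-shaped lug, 192 mm long along its x; shaft 22 mm wide and 14 mm high, lug 40 mm wide at the +x end. Origin under the middle of its shaft, z up. Starts lying across the caddy's two long rims (underside 55 mm above the bench). (Another like it lies by itself on the bench nearest the robot: not used.)
- ring_peg: Steel bar tent peg, 12 by 12 mm, with a 37 mm ring at the +x end, 205 mm long along its x. Origin under the shaft, about its middle, z up. Starts lying across the caddy's two long rims (underside 55 mm above the bench). 
- puller: Steel peg puller, 12 mm high lying flat: round shaft 12 mm thick along its x, black T handle 56 mm wide across the -x end (x = -77 mm), hook at the +x end (x = 88 mm) bending to +y (34 mm). Origin under the shaft near the centre of mass, z up: grip across the shaft here. Starts flat on the caddy's floor (6 mm above the bench), about along the caddy's y.
- jar: Small glass jar with a steel cap, 36 mm across, 38 mm high, standing on the mat near its -y edge. Origin under its centre. To be left alone.
- multitool: Folded steel multi-tool, 100 by 28 by 18 mm, in the narrow bay of the tray. Origin under its centre. To be left alone.
Things that resemble listed ones, but are neither listed nor needed, are in the scene too. Leave any purple or yellow look-alike of the y_peg alone.

How it is judged:
On the way, in this order (a step that is already met when the one before it is completed fails the run):
1. all three pegs lie flat on the mat, let go, with the puller still in the caddy (x of y_peg in the frame of mat between -0.105 and 0.105 m and y of y_peg in the frame of mat between -0.12 and 0.12 m and height (world z) of each of y_peg, orange_peg, ring_peg below 0.01 m and contact force between the fingers and y_peg below 0.3 N and linear speed of each of y_peg, orange_peg, ring_peg below 0.02 m/s and x of orange_peg in the frame of mat between -0.105 and 0.105 m and y of orange_peg in the frame of mat between -0.12 and 0.12 m and contact force between the fingers and orange_peg below 0.3 N and x of ring_peg in the frame of mat between -0.105 and 0.105 m and y of ring_peg in the frame of mat between -0.12 and 0.12 m and contact force between the fingers and ring_peg below 0.3 N and distance of puller from where it was at the start of the episode below 0.03 m), for 0.2 s.
2. the puller lies flat in the wide bay of the tray, let go (x of puller in the frame of tray between -0.045 and 0.045 m and y of puller in the frame of tray between -0.05 and 0.05 m and height (world z) of puller below 0.009 m and contact force between the fingers and puller below 0.3 N and linear speed of puller below 0.02 m/s), for 0.2 s.
At the end, for the whole second after the job is handed in: The puller lies flat on the floor of the tray's wide bay (its middle within 45 by 50 mm of the bay's centre), and each peg lies across the caddy within 15 mm of where it started and within 0.2 rad of the caddy's x direction (either end first); all released and at rest (all of step 2 and distance of each of y_peg, orange_peg, ring_peg from where it was at the start of the episode below 0.015 m and angle between the x axis of each of y_peg, orange_peg, ring_peg and the x axis of caddy, either way round below 0.2 rad and contact force between the fingers and y_peg below 0.3 N and linear speed of each of y_peg, orange_peg, ring_peg below 0.02 m/s and contact force between the fingers and orange_peg below 0.3 N and contact force between the fingers and ring_peg below 0.3 N); the robot touches nothing.
It fails at once if the jar is shifted by more than 15 mm or tipped (distance of jar from where it was at the start of the episode above 0.015 m or angle between jar's own z axis and vertical above 0.3 rad).
It fails at once if the multi-tool is shifted by more than 20 mm (distance of multitool from where it was at the start of the episode above 0.02 m).
It also fails if it takes over 136 s, if anything falls off the work surface, if the arm or the gripper's body presses on something with over 40 N, if the wrist force passes 120 N, or if a joint passes its speed limit or range.

ROBOT

A 6-joint arm with a two-finger parallel gripper is mounted at the origin on the work surface. World frame = base frame: x ahead of the robot, y to its left, z up, the work surface at z = 0. Lengths are in m, angles in rad, forces in N, time in s.
With the tool pointing down it reaches from about 0.35 to 0.85 m from the base axis. Payload 8.1 kg.
Tool frame: the origin (TCP) lies at the very end of the fingers, on their centre line; the grasp point (between the pads) lies 19 mm behind it; z points along the fingers, y is the line along which they close (so a half turn about z gives the same grasp; the last joint's range is limited). The gripper opens to 93 mm and grips with 3 to 60 N. Pads are 15 mm wide; open, the fingers measure 128 mm over their backs; the gripper's body (75 mm by 188 mm) begins 65 mm behind the grasp point.
Start: joints at [1.079, 0.13, 1.488, -0, 1.523, -0.085], TCP at [0.237, 0.551, 0.219] pointing down, gripper open.
Joint ranges: [-2.96, 2.96], [-0.89, 2.26], [0.02, 2.5], [-1.34, 4.48], [0, 2.73], [-2.66, 2.66]. Speed limits (rad/s): [2.39, 2.39, 2.79, 3.14, 3.14, 3.14].

INTERFACE

Orientations are given as a rotation vector (axis times angle).
In Python, from plant import robot gives the robot as it stands.
- The arm moves only by the tool play_rows, never from a script. Its argument "deltas" is one flat list of numbers, 5 for each row, row after row: the shift along the tool's x, y, z in mm, then the turn about the tool's z in degrees, then the finger opening in mm, from 0 to 93. A call has 1 to 10 rows; each row shifts and turns the commanded pose from where the row before left it, along the tool's axes as they then stand; what a row does not reach is not made up. A row lasts 1/12 s, in which the tool goes at most 41.7 mm and 7.16 degrees, less where a joint would pass 70% of its speed; a pose out of reach is approached as far as the arm can. A call with a gripper value outside its range is refused whole. The fingers move at their own pace and stop on an object; "newtons" is the grip in N (left out, the last holds). Time passes only in rows, so rows that do not move let the fingers close. It gives the time, the measured TCP pose, the force, the opening and the grip force at its end, in the units of the state.
- robot.read_state(): the state, without advancing time (a new reading comes with each control period).
- robot.read_camera(name): name is "side" or "top"; returns a dict with "pixels" (400x640x3 uint8, blue, green, red), "mtx" (3x3 intrinsics, pixels), "D" ([k1, k2, p1, p2, k3] as OpenCV has them; the pictures are not rectified), "eye" and "rotation" of the camera in the world. Camera axes: x right, y up, looking along -z (the intrinsics and any distortion apply to the point x, -y, -z); pixel columns grow to the right and rows downward; lengths in m; the calibration is good to about 2 mm. A picture is of the moment at which its call begins. There is no depth.
- robot.close_job(): hands the job in; it is judged then, once.
The state is a dict: "t": time; "q": joint angles; "dq": joint speeds; "joint_torque": joint torques, N m; "tool_pos": TCP position; "orientation": TCP orientation; "force": force on the tool from outside, world axes, zero at the start; "wrist_torque": the same for the moment, N m; "opening": finger opening in m; "gripper_force": force on a finger pad.
Only numpy, scipy, OpenCV 4.12 (cv2) and the standard library are available. Lean on these libraries where they do the work, as an engineer would, in place of code of your own. Each camera call takes 0.05 s, during which the arm holds its last target. There are 200 camera calls.

## Working session

There is one attempt and no reset: what is moved stays moved. The work goes in short steps, Python scripts to look and compute and a tool call to move; the robot and the scene stay as the last step left them, time stands still between calls to the robot, and variables do not carry over. Pictures are saved under pics/ and viewed, at most 14 in all, crops included, and the job is handed in when it is done.

Besides the shell and the picture viewer there is one more tool, called after ">>>" by a JSON object that holds its "fn" and its "kwargs". play_rows: Moves the arm, as the interface text tells. Its arguments: {"type":"object","properties":{"deltas":{"type":"array"},"newtons":{"type":"number"}},"required":["deltas"]}

```bash
ls; mkdir -p pics
python3 - <<'E'
from plant import robot
import cv2,pickle
s=robot.read_state();print(s)
for n in("top","side"):
    c=robot.read_camera(n);cv2.imwrite(f"pics/{n}0.png",c["pixels"]);pickle.dump(c,open(f"{n}0.pkl","wb"))
    print({k:v for k,v in c.items() if k!="pixels"})
E
```

```text
pics
{'t': 0.0, 'q': array([ 1.07861334e+00,  1.31137861e-01,  1.48924295e+00, -2.01630127e-05,
        1.52299631e+00, -8.54017866e-02]), 'dq': array([-0.00075775, -0.00190999, -0.00132442, -0.00027713, -0.00026299,
       -0.0003351 ]), 'joint_torque': array([ 1.32000372e-03, -5.59826195e+01, -4.91777909e+01,  7.66779645e-02,
        3.49618751e-02, -1.60098839e-04]), 'tool_pos': array([0.23711853, 0.55055607, 0.21762132]), 'orientation': array([-6.34473566e-01, -3.07635642e+00,  2.69553969e-03]), 'force': array([ 1.31586329, -0.99454327, -0.17459191]), 'wrist_torque': array([-0.00898001, -0.02591477,  0.0553776 ]), 'gripper_force': 0.0, 'opening': 0.09267716097333227}
{'mtx': array([[466.84972235,   0.        , 316.73198017],
       [  0.        , 466.84972235, 205.97197292],
       [  0.        ,   0.        ,   1.        ]]), 'D': array([0.02847616, 0.        , 0.        , 0.        , 0.        ]), 'eye': array([0.34755602, 0.00505973, 1.19439487]), 'rotation': array([ 0.11537167, -0.13428381, -1.55146085])}
{'mtx': array([[366.96151807,   0.        , 314.90513235],
       [  0.        , 366.96151807, 197.90668498],
       [  0.        ,   0.        ,   1.        ]]), 'D': array([-0.02699252,  0.        ,  0.        ,  0.        ,  0.        ]), 'eye': array([ 0.01305627, -0.83676197,  0.61381472]), 'rotation': array([ 1.02120423, -0.29520101, -0.50264733])}
```

View pics/top0.png

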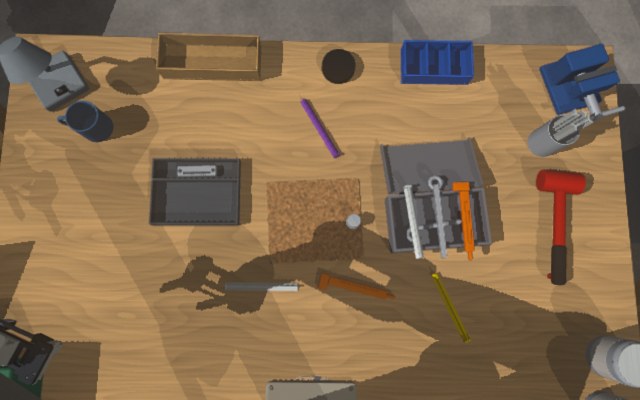

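View pics/side0.png

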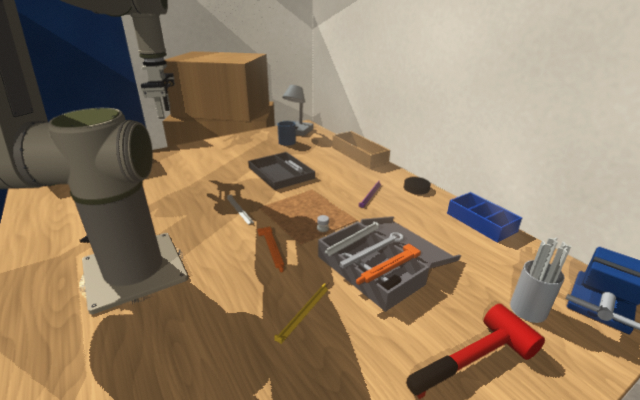

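The top view shows the tray at (150-240, 158-224), the mat at (268-362, 180-262) with the jar at (353, 221), and the caddy at (385-490, 190-250) with its lid above. The pegs on the caddy, left to right, are the Y peg (silver) x≈412, the ring peg x≈438 and the orange peg x≈465. The side view agrees.

```bash
cat > h.py <<'E'
import numpy as np,cv2,pickle
from scipy.spatial.transform import Rotation as R
def ray(c,px):
    p=cv2.undistortPoints(np.array(px,float).reshape(-1,1,2),c["mtx"],c["D"]).reshape(-1,2)
    d=np.c_[p[:,0],-p[:,1],-np.ones(len(p))]
    return R.from_rotvec(c["rotation"]).apply(d)
def plane(c,px,z):
    d=ray(c,px);e=c["eye"];return e+d*((z-e[2])/d[:,2])[:,None]
def proj(c,P):
    q=R.from_rotvec(c["rotation"]).inv().apply(np.atleast_2d(P)-c["eye"])*[1,-1,-1]
    return cv2.projectPoints(q,np.zeros(3),np.zeros(3),c["mtx"],c["D"])[0].reshape(-1,2)
def load(n): return pickle.load(open(n+".pkl","rb"))
def snap(n,tag):
    from plant import robot
    c=robot.read_camera(n);pickle.dump(c,open(n+tag+".pkl","wb"));return c
def crop(c,u0,v0,u1,v1,k,f):
    cv2.imwrite(f,cv2.resize(c["pixels"][v0:v1,u0:u1],None,fx=k,fy=k,interpolation=cv2.INTER_CUBIC))
E
python3 - <<'E'
from h import *
c=load("top0")
crop(c,375,130,505,270,4,"pics/cad.png")
crop(c,140,145,370,270,3,"pics/mt.png")
E
```

```text
(no output)
```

View pics/cad.png

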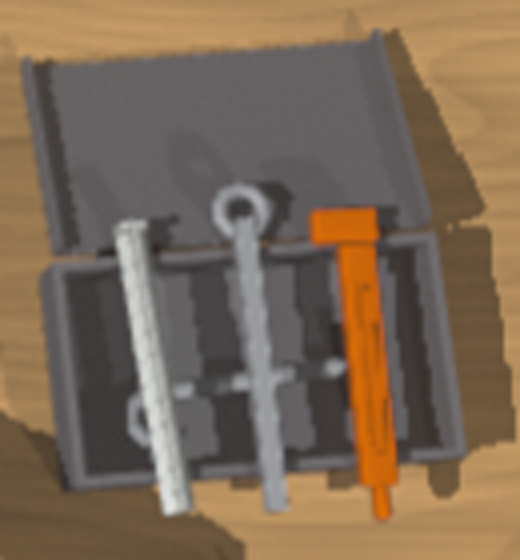

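View pics/mt.png

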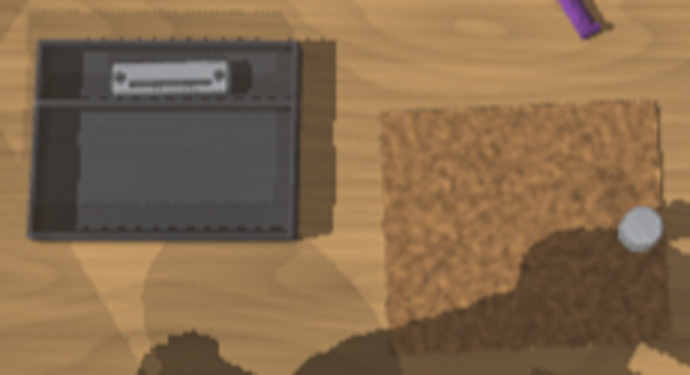

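The caddy crop shows the rim corners at about (42,268), (435,235), (465,457), (68,488). The Y peg runs (132,225)–(176,510), the ring peg (240,211)–(276,508) and the orange peg (343,212)–(382,518). The puller shaft runs (180,389)–(345,367), with its hook at about (140,415). The tray/mat crop shows the mat corners at (381,113), (657,101), (668,350), the jar at (640,228), and the tray with its divider at row ~102.

Run:
```python
from h import *
np.set_printoptions(precision=4,suppress=True)
c=load("top0")
A=lambda l:np.array(l,float)/4+[375,130]-0.375
B=lambda l:np.array(l,float)/3+[140,145]-0.33
def show(n,px,z):
    p=plane(c,px,z)[:,:2];print(n,p.tolist() if 0 else p.round(4).tolist());return p
q=show("rim",A([(42,268),(435,235),(465,457),(68,488)]),.055);print("caddy c",q.mean(0),[np.linalg.norm(q[i]-q[i-1]) for i in range(4)],np.degrees(np.arctan2(*(q[0]+q[1]-q[2]-q[3])[::-1])))
q=show("mat",B([(381,113),(657,101),(668,350),(392,358)]),.003);print("mat c",q.mean(0),[np.linalg.norm(q[i]-q[i-1]) for i in range(4)])
q=show("tray",B([(38,42),(300,42),(297,240),(30,238)]),.03);print([np.linalg.norm(q[i]-q[i-1]) for i in range(4)])
show("divider",B([(38,102),(298,105)]),.03)
show("jar",B([(640,228)]),.041)
show("puller shaft",A([(180,389),(345,367)]),.016);show("hook",A([(140,415)]),.018)
im=c["pixels"].astype(int)[130:270,375:505];hsv=cv2.cvtColor(c["pixels"],cv2.COLOR_BGR2HSV)[130:270,375:505]
H,S,V=hsv[...,0],hsv[...,1],hsv[...,2]
# orange
m=((H>4)&(H<16)&(S>200)&(V>110)).astype(np.uint8)
gray=(S<60)&(V>125)
def lab(m):
    n,l,st,ce=cv2.connectedComponentsWithStats(m.astype(np.uint8))
    for i in range(1,n):
        if st[i,4]>40:
            ys,xs=np.nonzero(l==i)
            r=cv2.minAreaRect(np.c_[xs,ys].astype(np.float32));print(i,st[i],r)
            for y in range(st[i,1],st[i,1]+st[i,3],6):
                k=xs[ys==y];print((y+130,round(k.min()+375,1),k.max()+375),end=' ')
            print()
lab(m);lab(gray)
for y in(165,190,200,210,220,230,240,250): pass
```

```text
rim [[0.5571, -0.1769], [0.5821, -0.4216], [0.4441, -0.4341], [0.4211, -0.1915]]
caddy c [ 0.5011 -0.306 ] [np.float64(0.13673284307679823), np.float64(0.24605086671433263), np.float64(0.1385075838456497), np.float64(0.24364218007084734)] 5.6401741980829
mat [[0.5992, 0.1232], [0.614, -0.1164], [0.3987, -0.1258], [0.3885, 0.1072]]
mat c [ 0.5001 -0.0029] [np.float64(0.21128936908414234), np.float64(0.24005725376781856), np.float64(0.21551188683091366), np.float64(0.2332183030751323)]
tray [[0.6497, 0.4127], [0.654, 0.1914], [0.4841, 0.187], [0.4823, 0.4076]]
[np.float64(0.16745982594012412), np.float64(0.2213346604729517), np.float64(0.17002123659317248), np.float64(0.2206237832390573)]
divider [[0.5977, 0.4091], [0.5991, 0.1909]]
jar [[0.4974, -0.0984]]
puller shaft [[0.4876, -0.2702], [0.5034, -0.3755]]
hook [[0.4704, -0.244]]
1 [ 78  52  21  78 703] ((88.46725463867188, 90.69114685058594), (77.3836898803711, 16.105138778686523), 85.68397521972656)
(182, np.int64(462), np.int64(467)) (188, np.int64(453), np.int64(469)) (194, np.int64(460), np.int64(468)) (200, np.int64(460), np.int
[... 856 characters left out ...]
42, np.int64(440), np.int64(444)) (248, np.int64(441), np.int64(446)) (254, np.int64(441), np.int64(446)) 
3 [ 29  55  19  74 566] ((38.796016693115234, 91.40958404541016), (73.86695861816406, 15.729208946228027), 86.00909423828125)
(185, np.int64(405), np.int64(411)) (191, np.int64(404), np.int64(410)) (197, np.int64(405), np.int64(411)) (203, np.int64(406), np.int64(412)) (209, np.int64(407), np.int64(413)) (215, np.int64(408), np.int64(414)) (221, np.int64(409), np.int64(415)) (227, np.int64(410), np.int64(422)) (233, np.int64(407), np.int64(417)) (239, np.int64(409), np.int64(419)) (245, np.int64(414), np.int64(419)) (251, np.int64(414), np.int64(422)) (257, np.int64(415), np.int64(422))
```

```bash
cat >> h.py <<'E'
def go(x,y,yaw,z=None):
    """tool-axis shift (mm) and turn (deg) to put TCP at x,y,z with tool y axis at world angle yaw (deg)"""
    from plant import robot
    s=robot.read_state();T=R.from_rotvec(s["orientation"]);M=T.as_matrix()
    p=s["tool_pos"];z=p[2] if z is None else z
    d=M.T@(np.array([x,y,z])-p)*1e3
    cur=np.degrees(np.arctan2(M[1,1],M[0,1]))
    turn=-((yaw-cur+90)%180-90)  # tool z points down
    print("t",round(s["t"],2),"pos",p.round(4),"yaw_y",round(cur,1),"tilt z",M[:,2].round(3),"q6",s["q"][5].round(2),"shift",d.round(1),"turn",round(turn,1),"open",round(s["opening"]*1e3,1),"F",s["force"].round(1))
E
python3 - <<'E'
from h import *
np.set_printoptions(precision=4,suppress=True)
c=load("top0")
def mid(n,rows,z):
    r=np.array(rows,float);px=np.c_[(r[:,1]+r[:,2])/2,r[:,0]];p=plane(c,px,z)[:,:2]
    k=np.polyfit(p[:,0],p[:,1],1);print(n,"yaw",np.degrees(np.arctan(k[0])),"y at x=.48,.49,.5,.51",np.polyval(k,[.48,.49,.5,.51]),"res",(np.polyval(k,p[:,0])-p[:,1]).round(4))
mid("Y",[(191,404,410),(197,405,411),(203,406,412),(209,407,413),(215,408,414),(221,409,415),(257,415,422)],.063)
mid("ring",[(200,435,440),(206,436,440),(212,436,441),(218,437,442),(230,439,443),(236,439,444),(242,440,444),(248,441,446)],.061)
mid("or",[(200,460,468),(206,461,469),(212,461,469),(218,462,470),(224,462,471),(230,463,471),(236,464,472),(242,464,473),(248,465,473)],.062)
A=lambda l:np.array(l,float)/4+[375,130]-0.375
print("Yends",plane(c,A([(132,222),(176,513)]),.065)[:,:2],"ring ends",plane(c,A([(240,185),(276,511)]),.061)[:,:2],"or",plane(c,A([(343,208),(382,520)]),.062)[:,:2])
go(.4955,-.24,96,.15)
E
```

```text
Y yaw 8.81926804813925 y at x=.48,.49,.5,.51 [-0.2436 -0.2421 -0.2405 -0.239 ] res [ 0.0002  0.0001  0.     -0.0001 -0.0002 -0.0003  0.0002]
ring yaw 5.267022644727136 y at x=.48,.49,.5,.51 [-0.311  -0.3101 -0.3092 -0.3083] res [ 0.0005 -0.     -0.0006  0.0001  0.0002 -0.0003 -0.0009  0.001 ]
or yaw 3.800480634767242 y at x=.48,.49,.5,.51 [-0.375  -0.3743 -0.3737 -0.373 ] res [-0.0002  0.0008 -0.0007  0.0002 -0.0001 -0.0004  0.0005  0.0002 -0.0001]
Yends [[ 0.5851 -0.2311]
 [ 0.4066 -0.2547]] ring ends [[ 0.6105 -0.2995]
 [ 0.409  -0.3161]] or [[ 0.5968 -0.3628]
 [ 0.4046 -0.3796]]
t 0.1 pos [0.2371 0.5506 0.2177] yaw_y 66.7 tilt z [-0.001 -0.001 -1.   ] q6 -0.09 shift [-550.1 -623.7   68.7] turn -29.3 open 92.8 F [-1.   1.  -0.6]
```

>>> {"fn": "play_rows", "kwargs": {"deltas": [0, 0, 0, -6.2, 36, 0, 0, 0, -6.3, 36, 0, 0, 0, -6.2, 36, 0, 0, 0, -6.3, 36, 0, 0, 0, -6.2, 36], "newtons": 30}}

```text
t: 0.52
tool_pos: [0.2372, 0.5507, 0.218]
orientation: [0.225, -3.133, 0.001]
force: [-0.3, 0.0, -0.4]
opening: 0.0645
gripper_force: 0.0
```

```bash
python3 -c "
from h import *;go(.496,-.2415,98,.12)"
```

```text
t 0.52 pos [0.2372 0.5507 0.218 ] yaw_y 98.2 tilt z [-0.    -0.001 -1.   ] q6 -0.64 shift [-143.1 -821.    98.7] turn 0.2 open 64.5 F [-0.3  0.  -0.4]
```

>>> {"fn": "play_rows", "kwargs": {"deltas": [-5, -30, 0, 0, 36, -5, -30, 0, 0, 36, -5, -30, 0, 0, 36, -5, -30, 0, 0, 36, -5, -30, 0, 0, 36, -5, -30, 0, 0, 36, -5, -30, 0, 0, 36, -5, -30, 0, 0, 36, -5, -30, 0, 0, 36, -5, -30, 0, 0, 36]}}

```text
t: 1.35
tool_pos: [0.328, 0.2593, 0.2183]
orientation: [0.217, -3.134, 0.0]
force: [0.7, 0.1, 0.3]
opening: 0.0358
gripper_force: 0.0
```

>>> {"fn": "play_rows", "kwargs": {"deltas": [-5, -30, 0, 0, 36, -5, -30, 0, 0, 36, -5, -30, 0, 0, 36, -5, -30, 0, 0, 36, -5, -30, 0, 0, 36, -5, -30, 0, 0, 36, -5, -30, 0, 0, 36, -5, -30, 0, 0, 36, -5, -30, 0, 0, 36, -5, -30, 0, 0, 36]}}

```text
t: 2.18
tool_pos: [0.4187, -0.0311, 0.2184]
orientation: [0.216, -3.134, -0.0]
force: [0.9, 0.5, 0.2]
opening: 0.0357
gripper_force: 0.0
```

>>> {"fn": "play_rows", "kwargs": {"deltas": [-6, -30, 14, 0, 36, -6, -30, 14, 0, 36, -6, -30, 14, 0, 36, -6, -30, 14, 0, 36, -6, -30, 14, 0, 36, -6, -30, 14, 0, 36, -6, -30, 14, 0, 36, 0, 0, 0, 0, 36, 0, 0, 0, 0, 36]}}

```text
t: 2.93
tool_pos: [0.488, -0.2323, 0.1184]
orientation: [0.212, -3.131, -0.004]
force: [-0.2, 0.5, 0.5]
opening: 0.0359
gripper_force: 0.0
```

```bash
python3 -c "
from h import *;go(.496,-.2415,98,.057)
c=snap('top','1');crop(c,375,130,505,270,4,'pics/cad1.png')"
```

```text
t 2.93 pos [ 0.488  -0.2323  0.1184] yaw_y 97.8 tilt z [-0.004  0.002 -1.   ] q6 -2.25 shift [ -6.9 -10.3  61.4] turn -0.2 open 35.9 F [-0.2  0.5  0.5]
```

View pics/cad1.png

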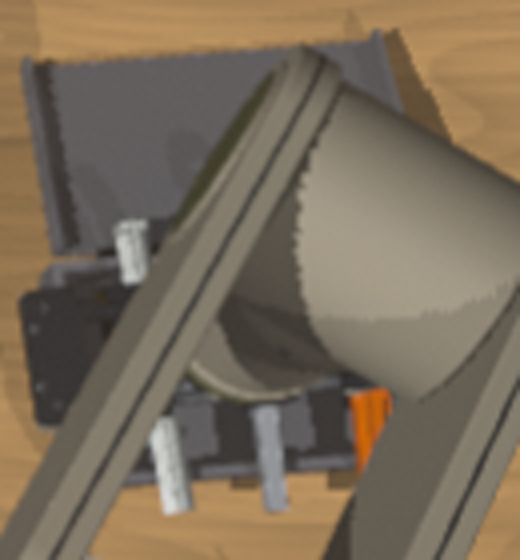

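The arm hides most of the caddy here: only the Y peg's ends (132,250) and (170,470) show, in the expected place. The pose readings carry the alignment, so I go down.

>>> {"fn": "play_rows", "kwargs": {"deltas": [-4, -5, 10, 0, 36, -3, -5, 10, 0, 36, 0, 0, 10, 0, 36, 0, 0, 10, 0, 36, 0, 0, 10, 0, 36, 0, 0, 7, 0, 36, 0, 0, 0, 0, 36, 0, 0, 0, 0, 36]}}

```text
t: 3.65
tool_pos: [0.4971, -0.2403, 0.063]
orientation: [0.216, -3.133, -0.001]
force: [-0.4, 0.5, -0.5]
opening: 0.036
gripper_force: 0.0
```

```bash
python3 -c "
from h import *;go(.496,-.2415,98,.057)
c=snap('side','1');crop(c,300,200,470,320,4,'pics/s1.png')"
```

```text
t 3.65 pos [ 0.4971 -0.2403  0.063 ] yaw_y 97.9 tilt z [-0.001  0.001 -1.   ] q6 -2.25 shift [ 1.2 -1.1  6. ] turn -0.1 open 36.0 F [-0.4  0.5 -0.5]
```

View pics/s1.png

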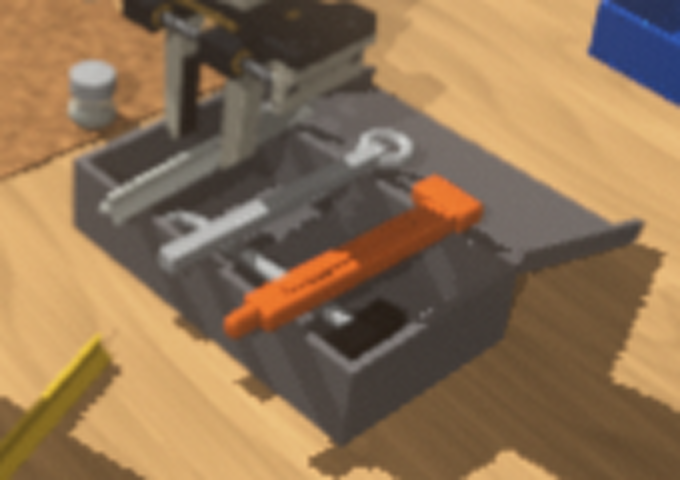

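The side crop shows the fingers, at (185,90) and (240,110), straddling the Y peg's middle. The puller's black handle is at (365,330), near the caddy's -y wall. I go down the last bit and close.

>>> {"fn": "play_rows", "kwargs": {"deltas": [0, 0, 5, 0, 36, 0, 0, 0, 0, 36, 0, 0, 0, 0, 10, 0, 0, 0, 0, 10, 0, 0, 0, 0, 10, 0, 0, 0, 0, 10, 0, 0, 0, 0, 10, 0, 0, 0, 0, 10], "newtons": 30}}

```text
t: 4.37
tool_pos: [0.4977, -0.2409, 0.0589]
orientation: [-0.216, 3.134, -0.0]
force: [0.4, -0.3, 2.2]
opening: 0.0177
gripper_force: 30.0
```

```bash
python3 -c "
from h import *;
a=np.radians(3.5);X=np.array([np.cos(a),np.sin(a)]);Y=np.array([-X[1],X[0]])
for y in(.085,.03,-.025):print(np.array([.502,-.002])+y*Y)
go(.4968,.0828,93.5)"
```

```text
[0.49681087 0.08284146]
[0.50016854 0.02794404]
[ 0.50352621 -0.02695337]
t 4.37 pos [ 0.4977 -0.2409  0.0589] yaw_y 97.9 tilt z [ 0. -0. -1.] q6 -2.25 shift [-4.350e+01  3.207e+02 -1.000e-01] turn 4.4 open 17.7 F [ 0.4 -0.3  2.2]
```

>>> {"fn": "play_rows", "kwargs": {"deltas": [0, 0, -10, 0, 10, 0, 0, -15, 0, 10, 0, 0, -15, 0, 10, 0, 0, -15, 3, 10, 0, 20, 0, 0, 10, -3, 30, 0, 0, 10, -3, 30, 0, 0, 10, -3, 30, 0, 0, 10, -3, 30, 0, 0, 10, -3, 30, 0, 0, 10]}}

```text
t: 5.2
tool_pos: [0.4979, -0.0687, 0.1144]
orientation: [-0.134, 3.138, -0.0]
force: [0.9, 0.8, -0.0]
opening: 0.0179
gripper_force: 30.0
```

>>> {"fn": "play_rows", "kwargs": {"deltas": [-3, 30, 0, 0, 10, -3, 30, 0, 0, 10, -3, 30, 0, 0, 10, -3, 30, 0, 0, 10, -3, 23, 10, 0, 10, 0, 10, 20, 0, 10, 0, 0, 20, 0, 10, 0, 0, 20, 0, 10, 0, 0, 0, 0, 10, 0, 0, 0, 0, 10]}}

```text
t: 6.03
tool_pos: [0.4989, 0.0837, 0.0433]
orientation: [0.134, -3.136, 0.0]
force: [0.3, 0.4, 0.6]
opening: 0.0173
gripper_force: 30.0
```

```bash
python3 -c "
from h import *;
go(.4968,.0828,94.9,.0072)"
```

```text
t 6.03 pos [0.4989 0.0837 0.0433] yaw_y 94.9 tilt z [-0.003 -0.    -1.   ] q6 -1.59 shift [ 2.  -0.7 36.1] turn 0.0 open 17.3 F [0.3 0.4 0.6]
```

>>> {"fn": "play_rows", "kwargs": {"deltas": [2, 0, 10, 0, 10, 0, 0, 10, 0, 10, 0, 0, 8, 0, 10, 0, 0, 4, 0, 10, 0, 0, 3, 0, 10, 0, 0, 1, 0, 10, 0, 0, 0, 0, 10, 0, 0, 0, 0, 10, 0, 0, 0, 0, 10]}}

```text
t: 6.78
tool_pos: [0.4983, 0.0835, 0.0081]
orientation: [-0.134, 3.138, 0.0]
force: [0.1, -0.5, -0.6]
opening: 0.0175
gripper_force: 30.0
```

>>> {"fn": "play_rows", "kwargs": {"deltas": [0, 0, 1, 0, 10, 0, 0, 0.5, 0, 10, 0, 0, 0, 0, 10, 0, 0, 0, 0, 36, 0, 0, 0, 0, 36, 0, 0, 0, 0, 36, 0, 0, 0, 0, 36]}}

```text
t: 7.37
tool_pos: [0.4979, 0.0835, 0.0061]
orientation: [0.134, -3.139, 0.0]
force: [-0.1, -0.0, -0.6]
opening: 0.0355
gripper_force: 0.0
```

```bash
python3 -c "
from h import *;
go(.512,-.3085,95,.08);snap('side','2');go(.512,-.3085,95,.08)"
```

```text
t 7.37 pos [0.4979 0.0835 0.0061] yaw_y 94.9 tilt z [-0. -0. -1.] q6 -1.59 shift [  19.4 -391.8  -73.9] turn -0.1 open 35.5 F [-0.1 -0.  -0.6]
t 7.42 pos [0.4979 0.0835 0.006 ] yaw_y 94.9 tilt z [-0. -0. -1.] q6 -1.59 shift [  19.3 -391.8  -74. ] turn -0.1 open 35.5 F [0.1 0.2 0.2]
```

>>> {"fn": "play_rows", "kwargs": {"deltas": [0, 0, -20, 0, 36, 0, 0, -25, 0, 36, 0, 0, -25, 0, 36, 0, -30, -20, 0, 36, 2, -30, 0, 0, 36, 2, -30, 0, 0, 36, 2, -30, 0, 0, 36, 2, -30, 0, 0, 36, 2, -30, 0, 0, 36, 2, -30, 0, 0, 36]}}

```text
t: 8.25
tool_pos: [0.5037, -0.1282, 0.0962]
orientation: [-0.134, 3.139, -0.0]
force: [0.9, -0.4, -0.1]
opening: 0.0358
gripper_force: 0.0
```

>>> {"fn": "play_rows", "kwargs": {"deltas": [2, -30, 0, 0, 36, 2, -30, 0, 0, 36, 2, -30, 0, 0, 36, 1, -30, 0, 0, 36, 0, -30, 0, 0, 36, 0, -20, 0, 0, 36, 0, -12, 0, 0, 36, 0, 0, 0, 0, 36, 0, 0, 0, 0, 36]}}

```text
t: 9.0
tool_pos: [0.5122, -0.3083, 0.0958]
orientation: [0.133, -3.138, -0.001]
force: [-0.1, 0.9, 0.4]
opening: 0.0361
gripper_force: 0.0
```

```bash
python3 -c "
from h import *;
go(.512,-.3085,95,.058)"
```

```text
t 9.0 pos [ 0.5122 -0.3083  0.0958] yaw_y 94.8 tilt z [-0.001  0.001 -1.   ] q6 -2.28 shift [ 0.2 -0.2 37.8] turn -0.2 open 36.1 F [-0.1  0.9  0.4]
```

>>> {"fn": "play_rows", "kwargs": {"deltas": [0, 0, 15, 0, 36, 0, 0, 12, 0, 36, 0, 0, 7, 0, 36, 0, 0, 4, 0, 36, 0, 0, 0, 0, 36, 0, 0, 0, 0, 8, 0, 0, 0, 0, 8, 0, 0, 0, 0, 8, 0, 0, 0, 0, 8, 0, 0, 0, 0, 8]}}

```text
t: 9.83
tool_pos: [0.5128, -0.3089, 0.0588]
orientation: [-0.134, 3.138, -0.001]
force: [-0.4, 1.0, 1.8]
opening: 0.0111
gripper_force: 30.0
```

```bash
python3 -c "
from h import *;
go(.502,.028,95)"
```

```text
t 9.83 pos [ 0.5128 -0.3089  0.0588] yaw_y 94.9 tilt z [ 0.001 -0.    -1.   ] q6 -2.28 shift [-1.800e+01  3.366e+02 -1.000e-01] turn -0.1 open 11.1 F [-0.4  1.   1.8]
```

>>> {"fn": "play_rows", "kwargs": {"deltas": [0, 0, -10, 0, 8, 0, 0, -15, 0, 8, 0, 0, -15, 0, 8, 0, 0, -15, 0, 8, -2, 20, 0, 0, 8, -2, 30, 0, 0, 8, -2, 30, 0, 0, 8, -2, 30, 0, 0, 8, -2, 30, 0, 0, 8, -2, 30, 0, 0, 8]}}

```text
t: 10.67
tool_pos: [0.5097, -0.1372, 0.1139]
orientation: [-0.133, 3.138, -0.0]
force: [0.6, 0.4, -0.8]
opening: 0.0116
gripper_force: 30.0
```

>>> {"fn": "play_rows", "kwargs": {"deltas": [-2, 30, 0, 0, 8, -2, 30, 0, 0, 8, -2, 30, 0, 0, 8, 0, 30, 0, 0, 8, 0, 30, 0, 0, 8, 0, 17, 10, 0, 8, 0, 0, 20, 0, 8, 0, 0, 20, 0, 8, 0, 0, 20, 0, 8, 0, 0, 15, 0, 8]}}

```text
t: 11.5
tool_pos: [0.5011, 0.0288, 0.0272]
orientation: [0.135, -3.138, 0.0]
force: [-1.0, -0.1, -0.4]
opening: 0.0117
gripper_force: 30.0
```

>>> {"fn": "play_rows", "kwargs": {"deltas": [0, 0, 10, 0, 8, 0, 0, 6, 0, 8, 0, 0, 4, 0, 8, 0, 0, 2, 0, 8, 0, 0, 0, 0, 8, 0, 0, 0, 0, 8]}}

```text
t: 12.0
tool_pos: [0.5026, 0.0285, 0.0071]
orientation: [-0.134, 3.137, -0.0]
force: [-0.8, 0.3, -0.8]
opening: 0.0121
gripper_force: 30.0
```

```bash
python3 -c "
from h import *;
go(.502,.028,95,.0068)"
```

```text
t 12.0 pos [0.5026 0.0285 0.0071] yaw_y 94.9 tilt z [ 0.002 -0.    -1.   ] q6 -1.7 shift [ 0.6 -0.4  0.3] turn -0.1 open 12.1 F [-0.8  0.3 -0.8]
```

Down 0.8 mm more, release, lift, and go toward the orange peg.

>>> {"fn": "play_rows", "kwargs": {"deltas": [0, 0, 0.8, 0, 8, 0, 0, 0, 0, 8, 0, 0, 0, 0, 34, 0, 0, 0, 0, 34, 0, 0, 0, 0, 34, 0, 0, 0, 0, 34]}}

```text
t: 12.5
tool_pos: [0.5017, 0.0286, 0.0054]
orientation: [-0.134, 3.138, -0.0]
force: [0.5, 0.5, 0.1]
opening: 0.0324
gripper_force: 0.0
```

```bash
python3 -c "
from h import *;
go(.502,-.3735,94.5,.096)"
```

```text
t 12.5 pos [0.5017 0.0286 0.0054] yaw_y 94.9 tilt z [ 0. -0. -1.] q6 -1.7 shift [  34.  -400.6  -90.6] turn 0.4 open 32.4 F [0.5 0.5 0.1]
```

>>> {"fn": "play_rows", "kwargs": {"deltas": [0, 0, -20, 0, 36, 0, 0, -25, 0, 36, 0, 0, -25, 0, 36, 0, -30, -20, 0, 36, 3, -30, 0, 0, 36, 3, -30, 0, 0, 36, 3, -30, 0, 0, 36, 3, -30, 0, 0, 36, 3, -30, 0, 0, 36, 3, -30, 0, 0, 36]}}

```text
t: 13.33
tool_pos: [0.5013, -0.1837, 0.0954]
orientation: [-0.134, 3.139, -0.0]
force: [1.1, -0.5, 0.7]
opening: 0.0359
gripper_force: 0.0
```

>>> {"fn": "play_rows", "kwargs": {"deltas": [3, -30, 0, 0, 36, 3, -30, 0, 0, 36, 3, -30, 0, 0, 36, 3, -30, 0, 0, 36, 3, -30, 0, 0, 36, 1, -25, 0, 0, 36, 0, -15, 0, 0, 36, 0, 0, 0, 0, 36, 0, 0, 0, 0, 36]}}

```text
t: 14.08
tool_pos: [0.5015, -0.3732, 0.0949]
orientation: [0.132, -3.138, -0.001]
force: [0.2, 0.3, -0.8]
opening: 0.0357
gripper_force: 0.0
```

```bash
python3 -c "
from h import *;
go(.502,-.3735,94.5,.058)"
```

```text
t 14.08 pos [ 0.5015 -0.3732  0.0949] yaw_y 94.8 tilt z [-0.     0.001 -1.   ] q6 -2.38 shift [-0.5 -0.3 36.9] turn 0.3 open 35.7 F [ 0.2  0.3 -0.8]
```

>>> {"fn": "play_rows", "kwargs": {"deltas": [0, 0, 15, 0, 36, 0, 0, 12, 0, 36, 0, 0, 7, 0, 36, 0, 0, 3, 0, 36, 0, 0, 0, 0, 36, 0, 0, 0, 0, 15, 0, 0, 0, 0, 15, 0, 0, 0, 0, 15, 0, 0, 0, 0, 15, 0, 0, 0, 0, 15]}}

```text
t: 14.92
tool_pos: [0.5023, -0.3732, 0.0592]
orientation: [-0.134, 3.138, -0.001]
force: [-0.0, 1.0, 2.0]
opening: 0.0217
gripper_force: 29.9
```

```bash
python3 -c "
from h import *;
go(.504,-.027,94.8)"
```

```text
t 14.92 pos [ 0.5023 -0.3732  0.0592] yaw_y 94.9 tilt z [ 0.001 -0.001 -1.   ] q6 -2.38 shift [-3.120e+01  3.448e+02 -3.000e-01] turn 0.1 open 21.7 F [-0.  1.  2.]
```

>>> {"fn": "play_rows", "kwargs": {"deltas": [0, 0, -10, 0, 15, 0, 0, -15, 0, 15, 0, 0, -15, 0, 15, 0, 0, -15, 0, 15, -3, 20, 0, 0, 15, -3, 30, 0, 0, 15, -3, 30, 0, 0, 15, -3, 30, 0, 0, 15, -3, 30, 0, 0, 15, -3, 30, 0, 0, 15]}}

```text
t: 15.75
tool_pos: [0.5051, -0.2008, 0.1141]
orientation: [-0.133, 3.138, -0.0]
force: [0.4, 0.6, -0.3]
opening: 0.0216
gripper_force: 29.9
```

>>> {"fn": "play_rows", "kwargs": {"deltas": [-3, 30, 0, 0, 15, -3, 30, 0, 0, 15, -3, 30, 0, 0, 15, -3, 30, 0, 0, 15, -1, 30, 0, 0, 15, 0, 25, 0, 0, 15, 0, 0, 30, 0, 15, 0, 0, 25, 0, 15, 0, 0, 20, 0, 15, 0, 0, 10, 0, 15]}}

```text
t: 16.58
tool_pos: [0.5016, -0.026, 0.0262]
orientation: [0.135, -3.136, -0.001]
force: [-0.0, -0.5, -0.7]
opening: 0.0214
gripper_force: 29.9
```

>>> {"fn": "play_rows", "kwargs": {"deltas": [0, 0, 10, 0, 15, 0, 0, 6, 0, 15, 0, 0, 4, 0, 15, 0, 0, 2.5, 0, 15, 0, 0, 0, 0, 15, 0, 0, 0, 0, 15]}}

```text
t: 17.08
tool_pos: [0.5043, -0.0268, 0.0072]
orientation: [-0.134, 3.137, -0.001]
force: [-2.3, 0.3, 5.3]
opening: 0.0216
gripper_force: 29.9
```

```bash
python3 -c "
from h import *;
go(.504,-.027,94.8,.0072)"
```

```text
t 17.08 pos [ 0.5043 -0.0268  0.0072] yaw_y 94.9 tilt z [ 0.002 -0.    -1.   ] q6 -1.81 shift [ 0.4 -0.2 -0. ] turn 0.1 open 21.6 F [-2.3  0.3  5.3]
```

>>> {"fn": "play_rows", "kwargs": {"deltas": [0, 0, 0, 0, 36, 0, 0, 0, 0, 36, 0, 0, 0, 0, 36, 0, 0, 0, 0, 36]}}

```text
t: 17.42
tool_pos: [0.5034, -0.0265, 0.0059]
orientation: [-0.134, 3.139, -0.0]
force: [-0.5, -0.4, -0.1]
opening: 0.0354
gripper_force: 0.0
```

>>> {"fn": "play_rows", "kwargs": {"deltas": [0, 0, -20, 0, 36, 0, 0, -30, 0, 36, 0, 0, -30, 0, 36, 0, 0, -30, 0, 36, 0, 30, -30, 7, 36, 0, 30, 0, 7, 36, 0, 30, 0, 7, 36, 0, 0, 0, 7, 36, 0, 0, 0, 0, 36]}}

```text
t: 18.17
tool_pos: [0.5067, 0.064, 0.1455]
orientation: [0.634, 3.077, 0.0]
force: [-0.1, -0.9, 0.0]
opening: 0.036
gripper_force: 0.0
```

```bash
python3 -c "
from h import *;
go(.5,-.3,5,.15);c=snap('top','3');crop(c,250,130,505,270,3,'pics/t3.png')"
```

```text
t 18.17 pos [0.5067 0.064  0.1455] yaw_y 66.7 tilt z [ 0.  0. -1.] q6 -1.14 shift [-137.8 -336.9   -4.6] turn 61.7 open 36.0 F [-0.1 -0.9  0. ]
```

View pics/t3.png

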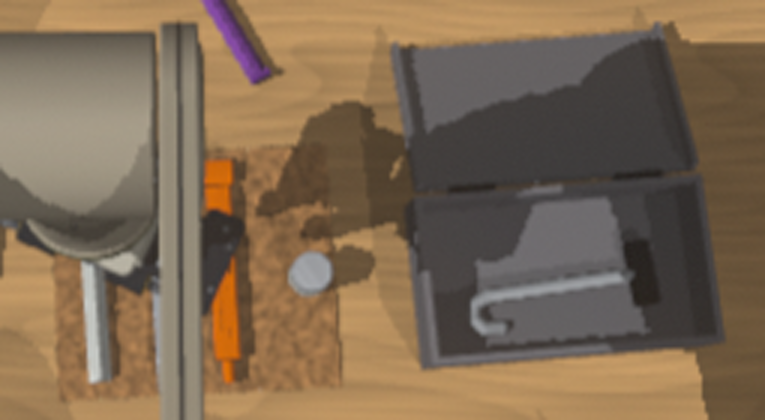

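The crop shows the pegs on the mat, with the orange one by (225,280) and the jar untouched at (311,272). In the caddy the puller's shaft runs (500,298)–(625,278), its handle is at (643,271), and its hook is at the left end bending down at (490,330).

```bash
python3 -c "
from h import *
np.set_printoptions(precision=4,suppress=True)
c=load('top3')
C=lambda l:np.array(l,float)/3+[250,130]-.33
p=plane(c,C([(500,298),(625,278),(643,271),(473,308)]),.014)[:,:2];print(p)
d=p[0]-p[1];d/=np.linalg.norm(d);print('dir',np.degrees(np.arctan2(d[1],d[0])))
h=p[1]+d*((p[2]-p[1])@d);o=h+.077*d;print('handle on shaft',h,'origin',o,'hook dist',(p[3]-h)@d)
import cv2
im=cv2.cvtColor(c['pixels'],cv2.COLOR_BGR2HSV)
for u in range(416,458,5):
    col=im[205:250,u,2].astype(int);k=np.argmax(col);print(u,k+205,col[max(0,k-4):k+5])
yaw=np.degrees(np.arctan2(d[1],d[0]))-90;go(o[0],o[1],yaw,.10)
"
```

```text
[[ 0.4822 -0.2621]
 [ 0.5011 -0.3687]
 [ 0.5074 -0.3842]
 [ 0.4733 -0.2391]]
dir 100.04748630225818
handle on shaft [ 0.504  -0.3848] origin [ 0.4905 -0.309 ] hook dist 0.1488332818651053
416 228 [ 99  92 112 145 161 152 120 101 102]
421 227 [ 99  94 109 138 158 157 125  96  99]
426 227 [ 91 101 133 154 159 129  94  98 100]
431 226 [ 98 105 127 149 160 142 108  98  99]
436 225 [ 99 107 125 145 160 157 128 100 100]
441 249 [ 92 112 105 116 164]
446 249 [100 111 102 129 180]
451 249 [106 107 103 149 191]
456 249 [ 73  76 114 165 192]
t 18.22 pos [0.5066 0.063  0.1452] yaw_y 67.1 tilt z [-0. -0. -1.] q6 -1.15 shift [-130.  -348.9   45.3] turn 57.0 open 36.2 F [-0.8 -0.9  0.4]
```

>>> {"fn": "play_rows", "kwargs": {"deltas": [0, 0, 0, 6.5, 44, 0, 0, 0, 6.5, 44, 0, 0, 0, 6.5, 44, 0, 0, 0, 6.5, 44, 0, 0, 0, 6.5, 44, 0, 0, 0, 6.5, 44, 0, 0, 0, 6.5, 44, 0, 0, 0, 6.5, 44, 0, 0, 0, 5, 44, 0, 0, 0, 0, 44]}}

```text
t: 19.05
tool_pos: [0.5065, 0.0615, 0.145]
orientation: [-2.023, -2.403, 0.001]
force: [1.3, -0.6, 0.8]
opening: 0.0437
gripper_force: 0.0
```

```bash
python3 -c "
from h import *
go(.494,-.3205,10,.10)
"
```

```text
t 19.05 pos [0.5065 0.0615 0.145 ] yaw_y 9.8 tilt z [-0.001 -0.    -1.   ] q6 -0.15 shift [-374.2  -77.5   45.1] turn -0.2 open 43.7 F [ 1.3 -0.6  0.8]
```

>>> {"fn": "play_rows", "kwargs": {"deltas": [-30, -6, 0, 0, 44, -30, -6, 0, 0, 44, -30, -6, 0, 0, 44, -30, -6, 0, 0, 44, -30, -6, 0, 0, 44, -30, -6, 0, 0, 44, -30, -6, 0, 0, 44, -30, -6, 0, 0, 44, -30, -6, 0, 0, 44, -30, -6, 0, 0, 44]}}

```text
t: 19.88
tool_pos: [0.4982, -0.2455, 0.1451]
orientation: [-2.014, -2.411, 0.0]
force: [0.7, 1.0, -0.5]
opening: 0.0441
gripper_force: 0.0
```

>>> {"fn": "play_rows", "kwargs": {"deltas": [-30, -6, 0, 0, 44, -30, -6, 10, 0, 44, -14, -5, 15, 0, 44, 0, 0, 15, 0, 44, 0, 0, 5, 0, 44, 0, 0, 0, 0, 44, 0, 0, 0, 0, 44]}}

```text
t: 20.47
tool_pos: [0.4947, -0.3188, 0.1002]
orientation: [-2.018, -2.407, -0.0]
force: [0.2, -1.2, 0.6]
opening: 0.0442
gripper_force: 0.0
```

```bash
python3 -c "
from h import *
go(.494,-.3205,10,.011)
c=snap('side','3');crop(c,300,170,470,310,4,'pics/s3.png')
"
```

```text
t 20.47 pos [ 0.4947 -0.3188  0.1002] yaw_y 10.0 tilt z [-0.001  0.001 -1.   ] q6 -0.84 shift [-1.6 -0.9 89.2] turn 0.0 open 44.2 F [ 0.2 -1.2  0.6]
```

View pics/s3.png

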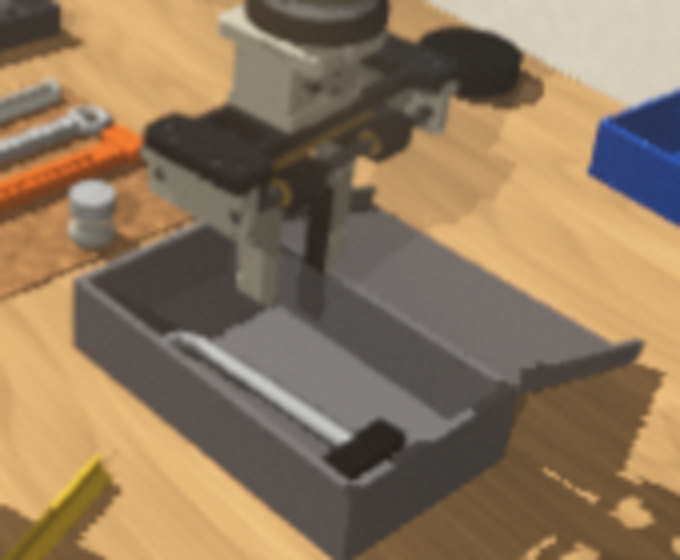

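The side crop shows the fingers open above the puller shaft, which runs (190,340)–(345,440), with the handle at (368,448). I check the position from this view before going down.

```bash
python3 -c "
from h import *
np.set_printoptions(precision=4,suppress=True)
c=load('side3')
C=lambda l:np.array(l,float)/4+[300,170]-.375
print(plane(c,C([(368,448),(345,437),(250,380),(200,347)]),.014)[:,:2])
"
```

```text
[[ 0.5124 -0.3811]
 [ 0.5071 -0.3668]
 [ 0.4914 -0.2959]
 [ 0.4842 -0.2532]]
```

>>> {"fn": "play_rows", "kwargs": {"deltas": [0, 1, 20, 0, 44, 0, 0, 20, 0, 44, 0, 0, 20, 0, 44, 0, 0, 15, 0, 44, 0, 0, 9, 0, 44, 0, 0, 5, 0, 44, 0, 0, 2.5, 0, 44, 0, 0, 0, 0, 44, 0, 0, 0, 0, 44]}}

```text
t: 21.27
tool_pos: [0.4968, -0.3195, 0.01]
orientation: [2.02, 2.404, 0.0]
force: [-0.1, 0.3, -0.6]
opening: 0.0439
gripper_force: 0.0
```

>>> {"fn": "play_rows", "kwargs": {"deltas": [0, 0, 0, 0, 8, 0, 0, 0, 0, 8, 0, 0, 0, 0, 8, 0, 0, 0, 0, 8, 0, 0, 0, 0, 8, 0, 0, 0, 0, 8], "newtons": 35}}

```text
t: 21.77
tool_pos: [0.4961, -0.319, 0.0089]
orientation: [2.022, 2.404, 0.0]
force: [0.1, 0.3, 0.3]
opening: 0.0108
gripper_force: 35.0
```

>>> {"fn": "play_rows", "kwargs": {"deltas": [0, 0, -5, 0, 8, 0, 0, -10, 0, 8, 0, 0, -15, 0, 8, 0, 0, -20, 0, 8, 0, 0, -20, 0, 8, 0, 0, -20, 0, 8, 0, 0, -20, 0, 8, 0, 0, 0, 0, 8]}}

```text
t: 22.43
tool_pos: [0.4985, -0.3208, 0.1247]
orientation: [2.016, 2.399, 0.0]
force: [0.3, -1.7, 0.5]
opening: 0.011
gripper_force: 35.0
```

```bash
python3 -c "
from h import *
go(.542,.30,1,.11)
c=snap('side','4');crop(c,300,150,470,290,4,'pics/s4.png')
"
```

```text
t 22.43 pos [ 0.4985 -0.3208  0.1247] yaw_y 9.9 tilt z [ 0.006 -0.005 -1.   ] q6 -0.83 shift [604.2 149.5  11.9] turn 8.9 open 11.0 F [ 0.3 -1.7  0.5]
```

View pics/s4.png

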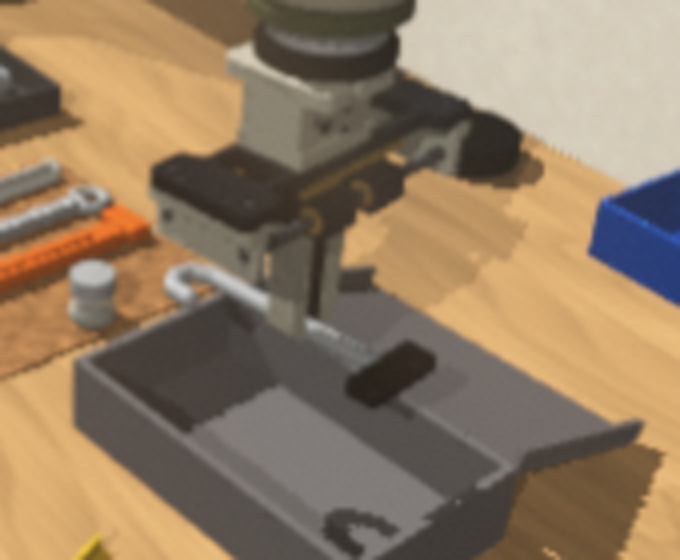

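The puller hangs level in the grip: hook at (185,280), handle at (390,372).

>>> {"fn": "play_rows", "kwargs": {"deltas": [0, 0, 0, 4.5, 8, 0, 0, 0, 4.4, 8, 20, 2, 0, 0, 8, 31, 3, 0, 0, 8, 31, 3, 0, 0, 8, 31, 3, 0, 0, 8, 31, 3, 0, 0, 8, 31, 3, 0, 0, 8, 31, 3, 0, 0, 8, 31, 3, 0, 0, 8]}}

```text
t: 23.32
tool_pos: [0.5137, -0.0799, 0.1171]
orientation: [-2.201, -2.239, 0.002]
force: [0.1, 0.2, -2.2]
opening: 0.0106
gripper_force: 35.0
```

>>> {"fn": "play_rows", "kwargs": {"deltas": [31, 3, 0, 0, 8, 31, 3, 0, 0, 8, 31, 3, 0, 0, 8, 31, 3, 0, 0, 8, 31, 3, 0, 0, 8, 31, 3, 0, 0, 8, 31, 3, 0, 0, 8, 31, 3, 0, 0, 8, 31, 2, 0, 0, 8, 31, 2, 0, 0, 8]}}

```text
t: 24.15
tool_pos: [0.5364, 0.23, 0.1169]
orientation: [-2.201, -2.24, 0.004]
force: [0.3, -0.6, -2.3]
opening: 0.011
gripper_force: 35.0
```

```bash
python3 -c "
from h import *
go(.542,.30,1,.04)
"
```

```text
t 24.15 pos [0.5364 0.23   0.1169] yaw_y 1.0 tilt z [-0.002 -0.001 -1.   ] q6 0.3 shift [69.9  7.  76.8] turn -0.0 open 11.0 F [ 0.3 -0.6 -2.3]
```

>>> {"fn": "play_rows", "kwargs": {"deltas": [25, 2, 0, 0, 8, 25, 2, 0, 0, 8, 20, 3, 0, 0, 8, 0, 0, 20, 0, 8, 0, 0, 20, 0, 8, 0, 0, 20, 0, 8, 0, 0, 17, 0, 8, 0, 0, 0, 0, 8, 0, 0, 0, 0, 8]}}

```text
t: 24.9
tool_pos: [0.5413, 0.298, 0.0393]
orientation: [-2.201, -2.239, 0.007]
force: [-0.1, 0.4, -0.8]
opening: 0.0111
gripper_force: 35.0
```

```bash
python3 -c "
from h import *
go(.542,.30,1,.0062)
c=snap('side','5');crop(c,230,130,370,240,4,'pics/s5.png')
"
```

```text
t 24.9 pos [0.5413 0.298  0.0393] yaw_y 1.0 tilt z [-0.005 -0.002 -1.   ] q6 0.4 shift [ 2.   0.9 33. ] turn -0.0 open 11.1 F [-0.1  0.4 -0.8]
```

View pics/s5.png

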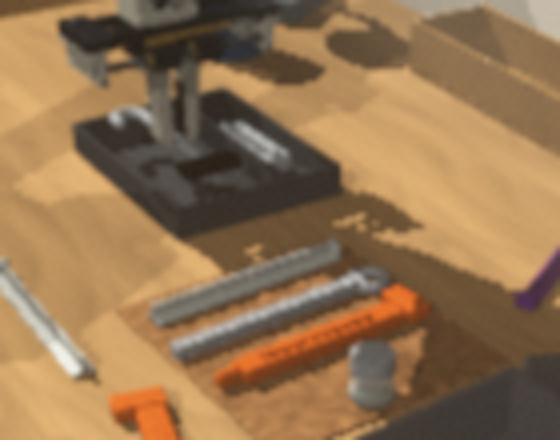

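The side crop shows the puller over the wide bay: hook near (125,115), handle (210,162), multi-tool (255,140) clear. The three pegs lie side by side on the mat.

>>> {"fn": "play_rows", "kwargs": {"deltas": [0, 0, 10, 0, 8, 0, 0, 10, 0, 8, 0, 0, 6, 0, 8, 0, 0, 4, 0, 8, 0, 0, 2, 0, 8, 0, 0, 0, 0, 8, 0, 0, 0, 0, 8]}}

```text
t: 25.53
tool_pos: [0.5434, 0.299, 0.0099]
orientation: [-2.202, -2.241, -0.0]
force: [0.3, -0.5, -1.1]
opening: 0.0107
gripper_force: 35.0
```

>>> {"fn": "play_rows", "kwargs": {"deltas": [0, 0, 1.5, 0, 8, 0, 0, 1, 0, 8, 0, 0, 0, 0, 8, 0, 0, 0, 0, 8]}}

```text
t: 25.87
tool_pos: [0.5434, 0.2989, 0.0074]
orientation: [2.202, 2.241, 0.0]
force: [0.8, -0.0, -1.7]
opening: 0.011
gripper_force: 35.0
```

>>> {"fn": "play_rows", "kwargs": {"deltas": [0, 0, 1, 0, 8, 0, 0, 0, 0, 8, 0, 0, 0, 0, 8]}}

```text
t: 26.12
tool_pos: [0.5433, 0.2989, 0.0063]
orientation: [-2.202, -2.241, -0.0]
force: [1.2, 0.3, -1.6]
opening: 0.0109
gripper_force: 35.0
```

>>> {"fn": "play_rows", "kwargs": {"deltas": [0, 0, 0, 0, 34, 0, 0, 0, 0, 34, 0, 0, 0, 0, 34, 0, 0, 0, 0, 34, 0, 0, 0, 0, 34, 0, 0, -15, 0, 34, 0, 0, -30, 0, 34, 0, 0, -30, 0, 34, 0, 0, -30, 0, 34, 0, 0, 0, 0, 36]}}

```text
t: 26.95
tool_pos: [0.5474, 0.3008, 0.1193]
orientation: [2.199, 2.238, 0.016]
force: [0.3, -0.4, 1.7]
opening: 0.0355
gripper_force: 0.0
```

>>> {"fn": "play_rows", "kwargs": {"deltas": [-10, 0, 0, -7, 36, -10, 0, 0, -7, 36, -10, 0, 0, -7, 36, -10, 0, 0, -7, 36, -10, 0, 0, -7, 36, -10, 0, 0, -7, 36, -10, 0, 0, -7, 36, 0, 0, 0, -7, 36, 0, 0, 0, -7, 36, 0, 0, 0, -7, 36]}}

```text
t: 27.78
tool_pos: [0.569, 0.2357, 0.1112]
orientation: [0.51, 3.1, 0.0]
force: [-0.1, -0.3, -0.2]
opening: 0.0359
gripper_force: 0.0
```

>>> {"fn": "play_rows", "kwargs": {"deltas": [0, 0, 0, -7, 36, 0, 0, 0, -7, 36, 0, 0, 0, -7, 36, 0, 0, 0, -2.9, 36, 0, 0, 0, 0, 36, 0, 0, 0, 0, 36]}}

```text
t: 28.28
tool_pos: [0.5688, 0.2359, 0.1112]
orientation: [-0.131, 3.139, 0.0]
force: [1.0, 0.7, 0.4]
opening: 0.0361
gripper_force: 0.0
```

```bash
python3 -c "
from h import *
go(.5034,-.0265,94.9,.10)
c=snap('side','6');crop(c,230,130,370,240,4,'pics/s6.png')
"
```

```text
t 28.28 pos [0.5688 0.2359 0.1112] yaw_y 94.8 tilt z [ 0.  0. -1.] q6 -1.34 shift [  87.  -256.1   11.2] turn -0.1 open 36.1 F [1.  0.7 0.4]
```

View pics/s6.png

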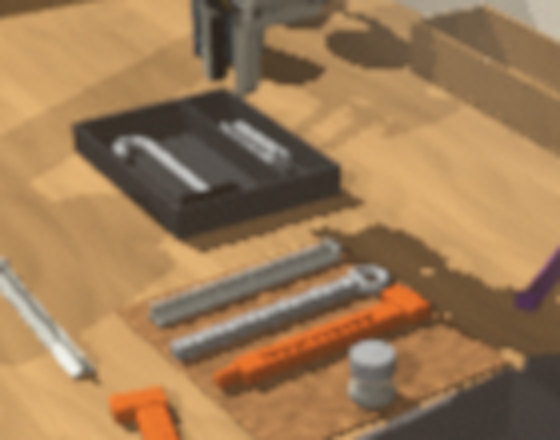

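The puller now lies in the wide bay, hook (125,145) to handle (215,192). The multi-tool, pegs and jar are in place. Next the orange peg goes back first, then the ring peg, then the Y peg.

>>> {"fn": "play_rows", "kwargs": {"deltas": [10, -30, 0, 0, 36, 10, -30, 0, 0, 36, 10, -30, 0, 0, 36, 10, -30, 0, 0, 36, 10, -30, 0, 0, 36, 10, -30, 0, 0, 36, 10, -30, 0, 0, 36, 10, -26, 0, 0, 36, 7, -20, 0, 0, 36, 0, 0, 20, 0, 36]}}

```text
t: 29.17
tool_pos: [0.5062, -0.0305, 0.0952]
orientation: [-0.126, 3.132, -0.004]
force: [1.1, -0.1, 0.3]
opening: 0.0358
gripper_force: 0.0
```

>>> {"fn": "play_rows", "kwargs": {"deltas": [0, 0, 20, 0, 36, 0, 0, 20, 0, 36, 0, 0, 0, 0, 36, 0, 0, 0, 0, 36]}}

```text
t: 29.5
tool_pos: [0.5028, -0.0264, 0.0505]
orientation: [0.132, -3.136, -0.001]
force: [0.3, -0.6, -0.1]
opening: 0.0361
gripper_force: 0.0
```

```bash
python3 -c "
from h import *
go(.5034,-.0265,94.9,.006)
"
```

```text
t 29.5 pos [ 0.5028 -0.0264  0.0505] yaw_y 94.8 tilt z [-0.003  0.    -1.   ] q6 -1.81 shift [-0.7 -0.2 44.5] turn -0.1 open 36.1 F [ 0.3 -0.6 -0.1]
```

>>> {"fn": "play_rows", "kwargs": {"deltas": [0, 0, 15, 0, 36, 0, 0, 15, 0, 36, 0, 0, 9, 0, 36, 0, 0, 4, 0, 36, 0, 0, 0, 0, 36, 0, 0, 0, 0, 36]}}

```text
t: 30.0
tool_pos: [0.5045, -0.0266, 0.0091]
orientation: [-0.134, 3.138, -0.0]
force: [0.4, 0.2, -0.1]
opening: 0.0364
gripper_force: 0.0
```

>>> {"fn": "play_rows", "kwargs": {"deltas": [0, 0, 0, 0, 15, 0, 0, 0, 0, 15, 0, 0, 0, 0, 15, 0, 0, 0, 0, 15, 0, 0, 0, 0, 15], "newtons": 30}}

```text
t: 30.42
tool_pos: [0.5046, -0.0266, 0.0091]
orientation: [-0.134, 3.137, -0.0]
force: [-0.5, 0.5, 6.1]
opening: 0.0214
gripper_force: 30.0
```

```bash
python3 -c "
from h import *
go(.5023,-.3732,94.9,.115)
"
```

```text
t 30.42 pos [ 0.5046 -0.0266  0.0091] yaw_y 94.9 tilt z [ 0.001 -0.    -1.   ] q6 -1.81 shift [  31.6 -345.1 -105.9] turn -0.0 open 21.4 F [-0.5  0.5  6.1]
```

>>> {"fn": "play_rows", "kwargs": {"deltas": [0, 0, -10, 0, 15, 0, 0, -20, 0, 15, 0, 0, -25, 0, 15, 0, 0, -25, 0, 15, 0, 0, -26, 0, 15, 3, -20, 0, 0, 15, 3, -30, 0, 0, 15, 3, -30, 0, 0, 15, 3, -30, 0, 0, 15, 3, -30, 0, 0, 15]}}

```text
t: 31.25
tool_pos: [0.5007, -0.1685, 0.1149]
orientation: [-0.135, 3.138, -0.0]
force: [1.2, -0.2, -1.3]
opening: 0.0216
gripper_force: 30.0
```

>>> {"fn": "play_rows", "kwargs": {"deltas": [3, -30, 0, 0, 15, 3, -30, 0, 0, 15, 3, -30, 0, 0, 15, 3, -30, 0, 0, 15, 3, -30, 0, 0, 15, 1, -30, 0, 0, 15, 0, -25, 0, 0, 15, 0, 0, 0, 0, 15, 0, 0, 15, 0, 15, 0, 0, 15, 0, 15]}}

```text
t: 32.08
tool_pos: [0.503, -0.3738, 0.0855]
orientation: [-0.133, 3.137, -0.002]
force: [0.2, 0.8, -0.6]
opening: 0.0214
gripper_force: 30.0
```

>>> {"fn": "play_rows", "kwargs": {"deltas": [0, 0, 10, 0, 15, 0, 0, 5, 0, 15, 0, 0, 2, 0, 15, 0, 0, 0, 0, 15, 0, 0, 0, 0, 15, 0, 0, 0, 0, 15]}}

```text
t: 32.58
tool_pos: [0.5031, -0.3732, 0.0684]
orientation: [-0.134, 3.138, -0.002]
force: [-0.3, 0.1, -0.3]
opening: 0.0219
gripper_force: 30.0
```

```bash
python3 -c "
from h import *
go(.5035,-.3733,94.9,.0611)
"
```

```text
t 32.58 pos [ 0.5031 -0.3732  0.0684] yaw_y 94.9 tilt z [ 0.001 -0.001 -1.   ] q6 -2.38 shift [-0.4 -0.1  7.3] turn 0.0 open 21.9 F [-0.3  0.1 -0.3]
```

>>> {"fn": "play_rows", "kwargs": {"deltas": [0, 0, 4, 0, 15, 0, 0, 2, 0, 15, 0, 0, 1, 0, 15, 0, 0, 0, 0, 15, 0, 0, 0, 0, 15]}}

```text
t: 33.0
tool_pos: [0.5027, -0.3731, 0.0611]
orientation: [-0.134, 3.138, -0.001]
force: [-1.5, 1.0, 5.3]
opening: 0.0218
gripper_force: 30.0
```

>>> {"fn": "play_rows", "kwargs": {"deltas": [0, 0, 0, 0, 36, 0, 0, 0, 0, 36, 0, 0, 0, 0, 36, 0, 0, 0, 0, 36, 0, 0, -15, 0, 36, 0, 0, -20, 0, 36, 0, 0, -15, 0, 36, -3, 20, 0, 0, 36, -3, 30, 0, 0, 36, -3, 30, 0, 0, 36]}}

```text
t: 33.83
tool_pos: [0.5046, -0.2924, 0.1107]
orientation: [-0.131, 3.138, -0.001]
force: [-0.6, -0.0, -0.6]
opening: 0.0361
gripper_force: 0.0
```

>>> {"fn": "play_rows", "kwargs": {"deltas": [-3, 30, 0, 0, 34, -3, 30, 0, 0, 34, -3, 30, 0, 0, 34, -3, 30, 0, 0, 34, -3, 30, 0, 0, 34, -3, 30, 0, 0, 34, -3, 30, 0, 0, 34, -2, 30, 0, 0, 34, -1, 30, 0, 0, 34, 0, 30, 0, 0, 34]}}

```text
t: 34.67
tool_pos: [0.5028, 0.0099, 0.1103]
orientation: [-0.134, 3.138, -0.0]
force: [-0.4, -0.1, -0.5]
opening: 0.0342
gripper_force: 0.0
```

>>> {"fn": "play_rows", "kwargs": {"deltas": [0, 20, 0, 0, 34, 0, 0, 20, 0, 34, 0, 0, 20, 0, 34, 0, 0, 20, 0, 34, 0, 0, 0, 0, 34, 0, 0, 0, 0, 34]}}

```text
t: 35.17
tool_pos: [0.4999, 0.0285, 0.0494]
orientation: [0.134, -3.136, -0.0]
force: [0.4, -0.5, 0.8]
opening: 0.0339
gripper_force: 0.0
```

```bash
python3 -c "
from h import *
go(.5017,.0286,94.9,.0058)
"
```

```text
t 35.17 pos [0.4999 0.0285 0.0494] yaw_y 94.9 tilt z [-0.003  0.    -1.   ] q6 -1.7 shift [-1.9 -0.1 43.6] turn -0.0 open 33.9 F [ 0.4 -0.5  0.8]
```

>>> {"fn": "play_rows", "kwargs": {"deltas": [0, 0, 15, 0, 34, 0, 0, 15, 0, 34, 0, 0, 9, 0, 34, 0, 0, 5, 0, 34, 0, 0, 0, 0, 34, 0, 0, 0, 0, 34]}}

```text
t: 35.67
tool_pos: [0.5017, 0.0283, 0.007]
orientation: [-0.134, 3.138, -0.0]
force: [-0.1, -0.0, -0.3]
opening: 0.0342
gripper_force: 0.0
```

>>> {"fn": "play_rows", "kwargs": {"deltas": [0, 0, 0, 0, 8, 0, 0, 0, 0, 8, 0, 0, 0, 0, 8, 0, 0, 0, 0, 8, 0, 0, 0, 0, 8]}}

```text
t: 36.08
tool_pos: [0.5016, 0.0284, 0.0068]
orientation: [-0.134, 3.138, -0.0]
force: [0.0, 0.1, 3.1]
opening: 0.0113
gripper_force: 30.0
```

```bash
python3 -c "
from h import *
go(.5128,-.3089,94.9,.115)
"
```

```text
t 36.08 pos [0.5016 0.0284 0.0068] yaw_y 94.9 tilt z [ 0.001 -0.    -1.   ] q6 -1.7 shift [  17.5 -337.  -108.2] turn -0.0 open 11.3 F [0.  0.1 3.1]
```

>>> {"fn": "play_rows", "kwargs": {"deltas": [0, 0, -10, 0, 8, 0, 0, -20, 0, 8, 0, 0, -25, 0, 8, 0, 0, -25, 0, 8, 0, 0, -28, 0, 8, 2, -20, 0, 0, 8, 2, -30, 0, 0, 8, 2, -30, 0, 0, 8, 2, -30, 0, 0, 8, 2, -30, 0, 0, 8]}}

```text
t: 36.92
tool_pos: [0.5029, -0.1131, 0.115]
orientation: [-0.135, 3.138, -0.0]
force: [1.2, -0.7, -0.2]
opening: 0.0117
gripper_force: 30.0
```

>>> {"fn": "play_rows", "kwargs": {"deltas": [2, -30, 0, 0, 8, 2, -30, 0, 0, 8, 2, -30, 0, 0, 8, 2, -30, 0, 0, 8, 0, -30, 0, 0, 8, 0, -30, 0, 0, 8, 0, -17, 0, 0, 8, 0, 0, 0, 0, 8, 0, 0, 15, 0, 8, 0, 0, 15, 0, 8]}}

```text
t: 37.75
tool_pos: [0.5127, -0.3093, 0.0855]
orientation: [-0.133, 3.137, -0.002]
force: [0.2, 0.2, -1.3]
opening: 0.0115
gripper_force: 30.0
```

>>> {"fn": "play_rows", "kwargs": {"deltas": [0, 0, 10, 0, 8, 0, 0, 8, 0, 8, 0, 0, 4, 0, 8, 0, 0, 1, 0, 8, 0, 0, 0, 0, 8, 0, 0, 0, 0, 8]}}

```text
t: 38.25
tool_pos: [0.5125, -0.3091, 0.0621]
orientation: [-0.134, 3.138, -0.001]
force: [-0.2, 0.2, -1.1]
opening: 0.0116
gripper_force: 30.0
```

```bash
python3 -c "
from h import *
go(.5128,-.3089,94.9,.0588)
"
```

```text
t 38.25 pos [ 0.5125 -0.3091  0.0621] yaw_y 94.9 tilt z [ 0.001 -0.001 -1.   ] q6 -2.28 shift [-0.3  0.1  3.3] turn 0.0 open 11.6 F [-0.2  0.2 -1.1]
```

>>> {"fn": "play_rows", "kwargs": {"deltas": [0, 0, 2, 0, 8, 0, 0, 1, 0, 8, 0, 0, 0.5, 0, 8, 0, 0, 0, 0, 8, 0, 0, 0, 0, 8]}}

```text
t: 38.67
tool_pos: [0.5125, -0.3092, 0.0588]
orientation: [-0.134, 3.138, -0.001]
force: [-1.2, 1.2, 5.4]
opening: 0.0116
gripper_force: 30.0
```

>>> {"fn": "play_rows", "kwargs": {"deltas": [0, 0, 0, 0, 36, 0, 0, 0, 0, 36, 0, 0, 0, 0, 36, 0, 0, 0, 0, 36, 0, 0, 0, 0, 36, 0, 0, -15, 0, 36, 0, 0, -20, 0, 36, 0, 0, -20, 0, 36, -2, 20, 0, 0, 36, -2, 30, 0, 0, 36]}}

```text
t: 39.5
tool_pos: [0.5129, -0.261, 0.115]
orientation: [-0.13, 3.135, -0.005]
force: [0.6, 0.0, -0.3]
opening: 0.036
gripper_force: 0.0
```

>>> {"fn": "play_rows", "kwargs": {"deltas": [-2, 30, 0, 0, 36, -2, 30, 0, 0, 36, -2, 30, 0, 0, 36, -2, 30, 0, 0, 36, -2, 30, 0, 0, 36, -2, 30, 0, 0, 36, -2, 30, 0, 0, 36, -1, 30, 0, 0, 36, 0, 30, 0, 0, 36, 0, 30, 0, 0, 36]}}

```text
t: 40.33
tool_pos: [0.5008, 0.0429, 0.1129]
orientation: [-0.134, 3.138, -0.0]
force: [-0.4, -0.2, -0.1]
opening: 0.036
gripper_force: 0.0
```

>>> {"fn": "play_rows", "kwargs": {"deltas": [0, 30, 0, 0, 36, 0, 12, 0, 0, 36, 0, 0, 20, 0, 36, 0, 0, 20, 0, 36, 0, 0, 20, 0, 36, 0, 0, 0, 0, 36, 0, 0, 0, 0, 36]}}

```text
t: 40.92
tool_pos: [0.4963, 0.0829, 0.0519]
orientation: [0.134, -3.136, 0.0]
force: [0.2, 0.1, -0.5]
opening: 0.036
gripper_force: 0.0
```

```bash
python3 -c "
from h import *
go(.4979,.0835,94.9,.0066)
"
```

```text
t 40.92 pos [0.4963 0.0829 0.0519] yaw_y 94.9 tilt z [-0.003 -0.    -1.   ] q6 -1.59 shift [-1.7  0.5 45.2] turn -0.0 open 36.0 F [ 0.2  0.1 -0.5]
```

>>> {"fn": "play_rows", "kwargs": {"deltas": [0, 0, 15, 0, 36, 0, 0, 15, 0, 36, 0, 0, 10, 0, 36, 0, 0, 6, 0, 36, 0, 0, 0, 0, 36, 0, 0, 0, 0, 36]}}

```text
t: 41.42
tool_pos: [0.4979, 0.0832, 0.0074]
orientation: [-0.134, 3.138, -0.0]
force: [0.5, -0.2, 0.1]
opening: 0.036
gripper_force: 0.0
```

>>> {"fn": "play_rows", "kwargs": {"deltas": [0, 0, 0, 0, 10, 0, 0, 0, 0, 10, 0, 0, 0, 0, 10, 0, 0, 0, 0, 10, 0, 0, 0, 0, 10]}}

```text
t: 41.83
tool_pos: [0.4981, 0.0834, 0.0075]
orientation: [-0.134, 3.138, 0.0]
force: [-1.1, 0.7, 5.1]
opening: 0.018
gripper_force: 30.0
```

>>> {"fn": "play_rows", "kwargs": {"deltas": [0, 0, -10, 0, 10, 0, 0, -20, 0, 10, 0, 0, -25, 0, 10, 0, 0, -25, 0, 10, 0, 0, -28, 0, 10, 0, 0, 0, -3, 10, 0, 0, 0, 0, 10]}}

```text
t: 42.42
tool_pos: [0.4992, 0.0834, 0.1178]
orientation: [-0.22, 3.129, -0.0]
force: [-0.3, -0.2, -0.7]
opening: 0.0177
gripper_force: 30.0
```

```bash
python3 -c "
from h import *
go(.4977,-.2409,97.9,.0589)
"
```

```text
t 42.42 pos [0.4992 0.0834 0.1178] yaw_y 98.0 tilt z [ 0.005  0.    -1.   ] q6 -1.65 shift [  47.1 -320.9   58.8] turn 0.1 open 17.7 F [-0.3 -0.2 -0.7]
```

Target height 0.0595 (grip 4.5 mm above the underside).

>>> {"fn": "play_rows", "kwargs": {"deltas": [4, -20, 0, 0, 10, 4, -30, 0, 0, 10, 4, -30, 0, 0, 10, 4, -30, 0, 0, 10, 4, -30, 0, 0, 10, 4, -30, 0, 0, 10, 4, -30, 0, 0, 10, 4, -30, 0, 0, 10, 4, -30, 0, 0, 10, 4, -30, 0, 0, 10]}}

```text
t: 43.25
tool_pos: [0.4966, -0.2105, 0.1137]
orientation: [0.213, -3.132, -0.002]
force: [0.4, -0.3, 0.0]
opening: 0.0175
gripper_force: 30.0
```

>>> {"fn": "play_rows", "kwargs": {"deltas": [5, -20, 0, 0, 10, 2, -11, 0, 0, 10, 0, 0, 15, 0, 10, 0, 0, 15, 0, 10, 0, 0, 12, 0, 10, 0, 0, 7, 0, 10, 0, 0, 3, 0, 10, 0, 0, 0, 0, 10, 0, 0, 0, 0, 10, 0, 0, 0, 0, 10]}}

```text
t: 44.08
tool_pos: [0.4957, -0.2412, 0.0637]
orientation: [-0.217, 3.133, -0.001]
force: [-0.5, -0.3, 0.2]
opening: 0.0177
gripper_force: 30.0
```

```bash
python3 -c "
from h import *
go(.4979,-.2409,97.9,.0595)
"
```

```text
t 44.08 pos [ 0.4957 -0.2412  0.0637] yaw_y 97.9 tilt z [ 0.001 -0.001 -1.   ] q6 -2.25 shift [-2.2  0.   4.2] turn 0.0 open 17.7 F [-0.5 -0.3  0.2]
```

>>> {"fn": "play_rows", "kwargs": {"deltas": [-2, 0, 2, 0, 10, 0, 0, 1.5, 0, 10, 0, 0, 1, 0, 10, 0, 0, 0, 0, 10, 0, 0, 0, 0, 10]}}

```text
t: 44.5
tool_pos: [0.4977, -0.2411, 0.0595]
orientation: [-0.216, 3.133, -0.001]
force: [-1.6, 2.1, 5.7]
opening: 0.0177
gripper_force: 30.0
```

Contact. I release, lift, and move away over the bench to the left for a final look.

>>> {"fn": "play_rows", "kwargs": {"deltas": [0, 0, 0, 0, 36, 0, 0, 0, 0, 36, 0, 0, 0, 0, 36, 0, 0, 0, 0, 36, 0, 0, 0, 0, 36, 0, 0, -15, 0, 36, 0, 0, -30, 0, 36, 0, 0, -30, 0, 36, 0, 0, -30, 0, 36, 0, 20, 0, 0, 36]}}

```text
t: 45.33
tool_pos: [0.4976, -0.225, 0.1707]
orientation: [-0.213, 3.126, -0.011]
force: [1.3, -0.7, 1.0]
opening: 0.0355
gripper_force: 0.0
```

>>> {"fn": "play_rows", "kwargs": {"deltas": [0, 30, 0, 0, 36, 0, 30, 0, 0, 36, 0, 30, 0, 0, 36, 0, 30, 0, 0, 36, 0, 30, 0, 0, 36, 0, 30, 0, 0, 36, 0, 30, 0, 0, 36, 0, 20, 0, 0, 36, 0, 0, 0, 0, 36, 0, 0, 0, 0, 36]}}

```text
t: 46.17
tool_pos: [0.4626, 0.0075, 0.1633]
orientation: [-0.22, 3.134, -0.0]
force: [0.2, -1.3, -0.2]
opening: 0.036
gripper_force: 0.0
```

Run:
```python
from h import *
c=snap('top','9');a=load('top0')
for n,d in(('before',a),('after',c)):
    hsv=cv2.cvtColor(d["pixels"],cv2.COLOR_BGR2HSV)[130:270,375:505];H,S,V=hsv[...,0],hsv[...,1],hsv[...,2]
    for m in(((H>4)&(H<16)&(S>200)&(V>110)),(S<60)&(V>125)):
        k,l,st,ce=cv2.connectedComponentsWithStats(m.astype(np.uint8))
        print(n,[(st[i].tolist(),ce[i].round(1).tolist()) for i in range(1,k) if st[i,4]>200])
v=np.hstack([x["pixels"][130:270,375:505] for x in(a,c)]);cv2.imwrite('pics/fin.png',cv2.resize(v,None,fx=3,fy=3,interpolation=cv2.INTER_CUBIC))
s=snap('side','9');cv2.imwrite('pics/fs.png',s['pixels'])
```

```text
before [([78, 52, 21, 78, 703], [90.4, 85.7])]
before [([53, 46, 20, 82, 519], [63.9, 85.1]), ([29, 55, 19, 74, 566], [37.4, 92.7])]
after [([86, 62, 13, 59, 222], [92.7, 90.7])]
after [([63, 85, 10, 43, 237], [67.3, 106.8]), ([33, 92, 13, 37, 244], [38.8, 110.4])]
```

View pics/fin.png

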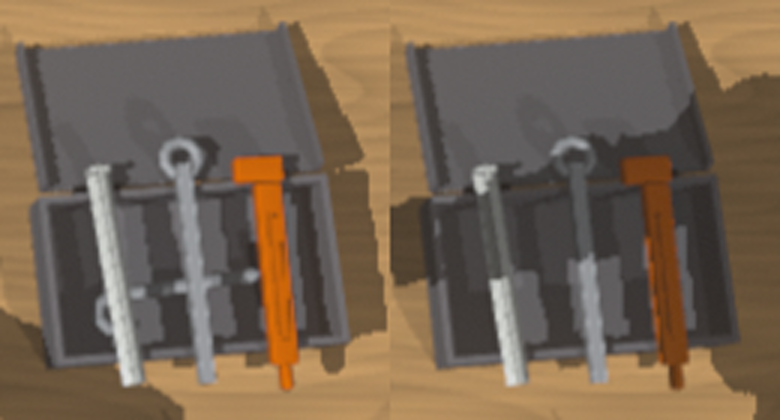

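View pics/fs.png

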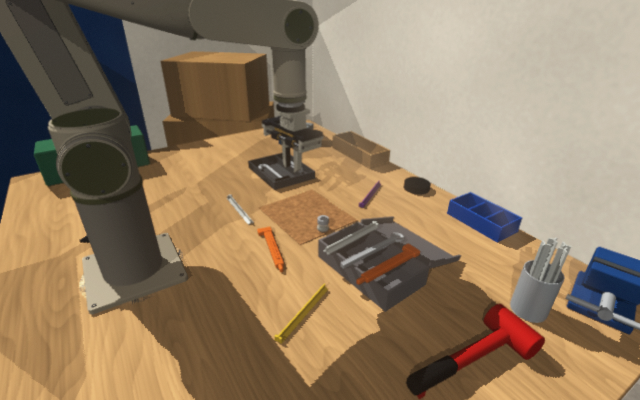

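The before/after pair shows the same peg ends within a pixel or so (Y top 97→485-390=95, ring 181→183, orange 258→257). The side view shows the jar and tray undisturbed and the gripper clear, so I hand in.

```bash
python3 -c "
from plant import robot
print(robot.close_job())"
```

```text
the job is handed in; nothing more can be done
None
```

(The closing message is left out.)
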